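# Roll the mailing tube to the tape mark

### The arm

A 6-joint arm with a two-finger parallel gripper is mounted at the origin on a cart in front of the work surface, level with it; the furniture and walls round the work are solid. World frame = base frame: x ahead of the robot, y to its left, z up, the work surface at z = 0. Lengths are in m, angles in rad, forces in N, time in s.
With the tool pointing down it reaches from about 0.325 to 0.9 m from the base axis. Payload 6.1 kg.
Tool frame: the origin (TCP) lies at the very end of the fingers, on their centre line; the grasp point (between the pads) lies 19 mm behind it (r.tcp_to_grasp is the z of the grasp point in the tool frame, in m); z points along the fingers, y is the line along which they close (so a half turn about z gives the same grasp; the last joint's range is limited). The gripper opens to 87 mm and grips with 3 to 60 N. Pads are 19 mm wide; open, the fingers measure 117 mm over their backs; the gripper's body (75 mm by 190 mm) begins 51 mm behind the grasp point.
Start: joints at [-1.248, 0.22, 1.526, -0, 1.395, -0.126], TCP at [0.271, -0.563, 0.187] pointing down, gripper open.
Joint ranges: [-2.98, 2.98], [-0.91, 2.08], [0.09, 2.57], [-1.24, 4.39], [0.2, 2.65], [-2.68, 2.68]. Speed limits (rad/s): [2.57, 2.57, 3.01, 3.14, 3.14, 3.14].

### API

Orientations are given as a rotation vector (axis times angle).
In Python, from bench import r gives the robot as it stands.
- The arm moves only by the tool carry_out, never from a script. Its arguments are lists of equal length, an entry for each row: "fingers": the opening, from 0 (shut) to 1 (fully open); "dp": the shift along the tool's x, y, z in m, a list of three; "twist": the turn, a rotation vector about the tool's x, y, z in degrees, a list of three. A call has 1 to 12 rows; each row is the pose to reach, as a shift and turn from the pose commanded when the call began, along the tool's axes at that moment; what a row does not reach only later rows make up. A row lasts 1/8 s, in which the tool goes at most 62.5 mm and 10.7 degrees, less where a joint would pass 70% of its speed; a pose out of reach is approached as far as the arm can. A call with a gripper value outside its range is refused whole. The fingers move at their own pace and stop on an object; "squeeze" is the grip in N (left out, the last holds). Time passes only in rows, so rows that repeat a pose let the fingers close. It gives the time, the measured TCP pose, the force, the opening and the grip force at its end, in the units of the state.
- r.get_obs(): the state, without advancing time (a new reading comes with each control period).
- r.snapshot(name): name is "scene" or "top" or "wrist"; returns a dict with "img" (384x512x3 uint8, red, green, blue), "fx", "fy", "cx", "cy" (pixels), "origin" and "orientation" of the camera in the world; the wrist camera has in their place "T_tool_cam" (4x4, takes a point from camera to tool coordinates, whose origin is the TCP and whose axes are the flange's). Camera axes: x right, y up, looking along -z (the intrinsics and any distortion apply to the point x, -y, -z); pixel columns grow to the right and rows downward; lengths in m; the calibration is good to about 2 mm. A picture is of the moment at which its call begins: read the wrist's pose just before it. There is no depth.
- r.hand_in(): hands the job in; it is judged then, once.
The state is a dict: "time_s": time; "qpos": joint angles; "qd": joint speeds; "tau": joint torques, N m; "eef_pos": TCP position; "ee_rot": TCP orientation; "wrist_force": force on the tool from outside, world axes, zero at the start; "ft_torque": the same for the moment, N m; "gripper_width": opening from 0.0 (shut) to 1.0 (fully open); "finger_force": force on a finger pad.
Only numpy, scipy, OpenCV 4.12 (cv2) and the standard library are available. Lean on these libraries where they do the work, as an engineer would, in place of code of your own. Each camera call takes 0.05 s, during which the arm holds its last target. There are 200 camera calls.

### The job

The packed mailing tube has to lie at the red tape mark for the next packing step. Roll it along the bench by pushing it, best on its upper side, with the fingertips or the outside of the fingers, without lifting it, so that it turns over on the way and comes to rest lying along the tape strip, the strip running under the middle of the tube from end to end. Leave the stationery round about where it is.

Things in the scene. Friction and masses are not known exactly. Their poses are not given: they have to be found in the camera images.
- tube: brown mailing tube, white caps: 64 mm across, 120 mm long, 0.35 to 0.7 kg. Origin on its axis half-way along, 32 mm up; x along the axis; z out through the white label (up at the start). Glossy (friction 0.3): a finger pushing level from behind, 30 to 42 mm up, rolls it on; one pressed on top and drawn along rolls it half as far. Coasts 3 mm from 50 mm/s, 30 mm from 150 mm/s
- tape_mark: flat strip of red tape stuck on the bench, 180 x 20 mm, no noticeable thickness, roughly parallel to the tube and 0.14 to 0.44 m to the left or right of it, nothing in between. Origin at its centre on the bench; x along the strip, y across it
- stapler: green desk stapler, 36 x 135 x 49 mm; origin at the centre of its underside, y along its length. Bystander, loose: leave alone
- red_stamp: hand stamp with a red turned handle on a wooden block, 24 x 36 x 66 mm; origin at the centre of its underside. Bystander, loose: leave alone
- pen_pot: black round pot full of green pens, 88 x 100 x 141 mm; origin at the centre of its underside. Bystander, loose: leave alone
- green_tape_roll: roll of green paper tape lying flat, 48 mm across, 15 mm high; origin at the centre of its underside. Bystander, loose: leave alone
- eraser: white eraser in a blue sleeve, 21 x 45 x 12 mm; origin at the centre of its underside. Bystander, loose: leave alone
- ink_pad: dark green flat tin ink pad, 65 x 96 x 14 mm, shut; origin at the centre of its underside. Bystander, loose: leave alone

How it is judged:
On the way:
1. the tube has rolled over, its label underneath (angle between tube's own z axis and vertical above 2.5 rad).
At the end, for the whole second after the job is handed in: The tube lies at rest on the bench along the tape strip: its centre within 15 mm of the strip's middle line and within 60 mm of the strip's centre lengthwise, its axis within 0.25 rad of the strip's (y of tube in the frame of tape_mark between -0.015 and 0.015 m and x of tube in the frame of tape_mark between -0.06 and 0.06 m and angle between the x axis of tube and the x axis of tape_mark, either way round below 0.25 rad and height (world z) of tube between 0.027 and 0.037 m and linear speed of tube below 0.01 m/s and angular speed of tube below 0.3 rad/s); the robot touches nothing.
It fails at once if the tube is lifted off the bench by 10 mm or falls from it (height (world z) of tube above 0.042 m or height (world z) of tube below 0.022 m).
It fails at once if the tube's axis tips 0.3 rad off level (angle between tube's own x axis and vertical below 1.27 rad or angle between tube's own x axis and vertical above 1.87 rad).
It fails at once if a bystander is moved by more than 15 mm (distance of any of stapler, red_stamp, pen_pot, green_tape_roll, eraser, ink_pad from where it was at the start of the episode above 0.015 m).
It also fails if it takes over 54 s, if anything falls off the work surface, if the arm or the gripper's body presses on something with over 40 N, if the wrist force passes 120 N, or if a joint passes its speed limit or range.

## Working session

There is one attempt and no reset: what is moved stays moved. The work goes in short steps, Python scripts to look and compute and a tool call to move; the robot and the scene stay as the last step left them, time stands still between calls to the robot, and variables do not carry over. Pictures are saved under pics/ and viewed, at most 10 in all, crops included, and the job is handed in when it is done.

Besides the shell and the picture viewer there is one more tool, called after "Request:" as a command line: name --argument value ..., lists and objects as JSON in quotes. carry_out: Moves the arm, as the interface text tells. Its arguments: {"type":"object","properties":{"fingers":{"type":"array","items":{"type":"number"}},"dp":{"type":"array","items":{"type":"array","items":{"type":"number"}}},"twist":{"type":"array","items":{"type":"array","items":{"type":"number"}}},"squeeze":{"type":"number"}},"required":["fingers","dp","twist"]}

```bash
mkdir -p pics; ls
python3 - <<'E'
from bench import r
import cv2
o=r.get_obs();print(o['time_s'],o['eef_pos'],o['ee_rot'],o['wrist_force'])
for n in('top','scene'):
    s=r.snapshot(n);cv2.imwrite(f'pics/{n}0.png',s['img'][:,:,::-1]);print({k:v for k,v in s.items() if k!='img'})
E
```

```text
pics
0.0 [ 0.27095867 -0.56246208  0.18623299] [-3.06096322e+00 -6.98659058e-01  3.17624583e-04] [ 0.34121966  0.74458596 -0.62867833]
{'fx': 418.7916940682484, 'fy': 418.7916940682484, 'cx': 258.15709855023937, 'cy': 195.19116680582655, 'origin': array([ 0.42455486, -0.01175446,  1.26724456]), 'orientation': array([ 0.09522304, -0.06649004, -1.589992  ])}
{'fx': 475.3500354214149, 'fy': 475.3500354214149, 'cx': 262.3776742681322, 'cy': 191.91958431003542, 'origin': array([-0.32978834, -0.7643837 ,  0.88780288]), 'orientation': array([ 0.90661538, -0.38895573, -0.79835292])}
```

View pics/top0.png

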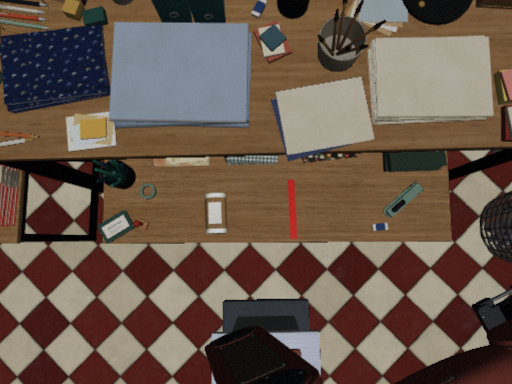

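View pics/scene0.png

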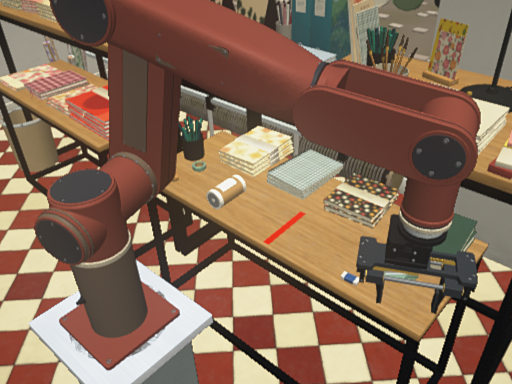

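The top view shows the tube at about (216,213), with its axis vertical in the image, and the red strip at about (293,209) to its right. Book stacks stand just behind, on the bench and under the shelf. The scene view confirms this.

```bash
cat > h.py <<'E'
import numpy as np,cv2
from scipy.spatial.transform import Rotation as R
from bench import r
def ray(s,uv,z):
    d=R.from_rotvec(s['orientation']).apply([(uv[0]-s['cx'])/s['fx'],-(uv[1]-s['cy'])/s['fy'],-1])
    o=np.array(s['origin']);return o+d*(z-o[2])/d[2]
def proj(s,p):
    c=R.from_rotvec(s['orientation']).inv().apply(np.array(p)-s['origin'])
    return np.array([s['cx']+s['fx']*c[0]/-c[2],s['cy']-s['fy']*c[1]/-c[2]])
def big(m):
    c,_=cv2.findContours(m.astype(np.uint8),0,2);return max(c,key=cv2.contourArea)
def line(s,c,z):
    p=cv2.boxPoints(cv2.minAreaRect(c)); w=np.array([ray(s,q,z)[:2] for q in p])
    a,b=w[1]-w[0],w[2]-w[1]; L=a if np.hypot(*a)>np.hypot(*b) else b
    if L[0]<0:L=-L
    return w.mean(0),np.degrees(np.arctan2(L[1],L[0])),sorted([np.hypot(*a),np.hypot(*b)])
def tape(s,box=None):
    i=s['img'].astype(int);m=(i[:,:,0]>150)&(i[:,:,1]<50)&(i[:,:,2]<50)
    b=np.zeros(m.shape,bool);b[160:245,150:440]=1
    return line(s,big(m&b),0)
E
python3 - <<'E'
from h import *
s=r.snapshot('top');print('tape',tape(s))
# tube: bright caps
i=s['img'];sub=i[180:245,185:250]
cv2.imwrite('pics/z.png',cv2.resize(np.hstack([sub,i[180:245,270:335]])[:,:,::-1],None,fx=6,fy=6,interpolation=0))
for n,uv in dict(shelfedge=(216,157),front=(216,241),stap=(404,199),eraser=(381,227),roll=(148,191),ink=(117,227),stamp=(140,225),pot=(118,172),bookf=(180,165),bookm=(252,164),bookr=(330,160)).items(): print(n,ray(s,uv,0).round(3))
E
```

```text
tape (array([ 0.51330615, -0.09120233]), np.float64(1.0729270666551052), [np.float64(0.01738721094681454), np.float64(0.17368769107159196)])
shelfedge [0.676 0.137 0.   ]
front [0.419 0.14  0.   ]
stap [ 0.534 -0.43   0.   ]
eraser [ 0.451 -0.357  0.   ]
roll [0.576 0.347 0.   ]
ink [0.468 0.441 0.   ]
stamp [0.472 0.371 0.   ]
pot [0.637 0.44  0.   ]
bookf [0.654 0.249 0.   ]
bookm [0.652 0.027 0.   ]
bookr [ 0.659 -0.212  0.   ]
```

View pics/z.png

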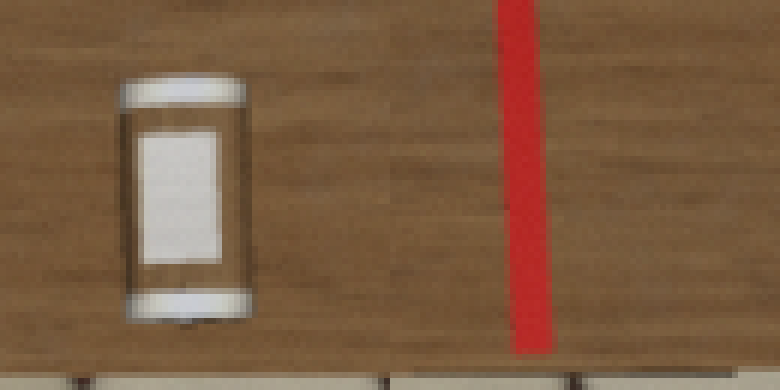

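The crop shows the tube caps: the top end at about (215.5,192.5) and the bottom end at (216.5,233.7). The strip is nearly parallel to the tube. Next I check shelf clearance in the scene view.

Run:
```python
from h import *
t=r.snapshot('top');s=r.snapshot('scene')
a,b=[ray(t,p,.035) for p in((215.5,192.5),(216.5,233.7))];print('tube',a,b,(a+b)/2,np.degrees(np.arctan2(*(a-b)[1::-1])),np.linalg.norm(a-b))
i=s['img'].copy()
cv2.imwrite('pics/s1.png',cv2.resize(i[60:260,150:512],None,fx=2.2,fy=2.2,interpolation=2)[:,:,::-1])
```

```text
tube [0.56252816 0.13585252 0.035     ] [0.44076399 0.13404734 0.035     ] [0.50164608 0.13494993 0.035     ] 0.8493568485936288 0.12177755138775424
```

View pics/s1.png

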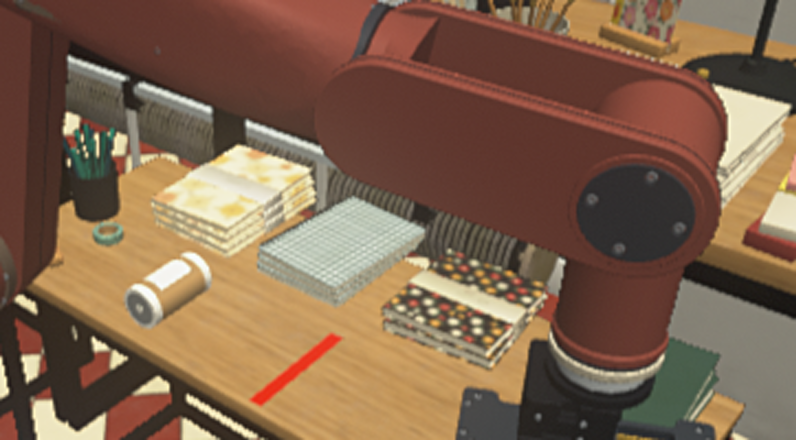

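The crop shows three book stacks at the back of the bench and a higher shelf behind them. I'll triangulate the shelf height and the stack fronts.

Run:
```python
from h import *
t=r.snapshot('top');s=r.snapshot('scene')
f=lambda x,y:(150+x/2.2,60+y/2.2)
A,B=ray(t,(100,159),0),ray(t,(500,150),0);o=t['origin'];n=np.cross(A-o,B-o)
for c in((720,272),(790,297)):
    p=np.array(s['origin']);d=ray(s,f(*c),0)-p;k=n@(o-p)/(n@d);print('shelf',p+k*d)
for c in((335,303),(258,265),(488,365),(385,332),(232,253),(155,210)):print('book',ray(s,f(*c),0).round(3))
for c in((335,275),(488,340),(232,225)):
  print('top',[ray(s,f(*c),h).round(3) for h in(.03,.06)])
```

```text
shelf [ 0.61889543 -0.54423327  0.29378173]
shelf [ 0.61890318 -0.61131922  0.29347586]
book [ 0.665 -0.04   0.   ]
book [0.67 0.11 0.  ]
book [ 0.681 -0.282  0.   ]
book [ 0.654 -0.136  0.   ]
book [0.67  0.164 0.   ]
book [0.687 0.35  0.   ]
top [array([ 0.687, -0.023,  0.03 ]), array([ 0.651, -0.049,  0.06 ])]
top [array([ 0.692, -0.272,  0.03 ]), array([ 0.657, -0.289,  0.06 ])]
top [array([0.696, 0.186, 0.03 ]), array([0.661, 0.152, 0.06 ])]
```

```bash
cat >> h.py <<'E'
def plan(p,yaw):
    "tool-frame shift and twist to world TCP p, tool down with its y at angle yaw (deg)"
    o=r.get_obs();C=R.from_rotvec(o['ee_rot']);a=np.radians(yaw)
    y=np.array([np.cos(a),np.sin(a),0]);z=np.array([0,0,-1.]);G=R.from_matrix(np.c_[np.cross(y,z),y,z])
    print('at',o['eef_pos'].round(4),'t',o['time_s'],'dp',C.inv().apply(np.array(p)-o['eef_pos']).round(4),'tw',np.degrees((C.inv()*G).as_rotvec()).round(2),'F',o['wrist_force'].round(1))
E
python3 -c "
from h import *
plan([.5,.205,.187],1);plan([.385,-.18,.187],-30)"
```

```text
at [ 0.2711 -0.5629  0.1871] t 0.35 dp [ 5.394e-01 -5.926e-01  4.000e-04] tw [-2.000e-02 -2.000e-02 -6.529e+01] F [ 1.2 -0.4  0. ]
at [ 0.2711 -0.5629  0.1871] t 0.35 dp [ 2.687e-01 -2.956e-01  2.000e-04] tw [-2.000e-02 -1.000e-02 -3.429e+01] F [ 1.2 -0.4  0. ]
```

Request:
carry_out --fingers '[0.8, 0.8, 0.8, 0.8, 0.8, 0.8, 0.8, 0.8, 0.8, 0.8, 0.8, 0.8]' --dp '[[0.02, -0.022, 0], [0.058, -0.064, 0], [0.1, -0.11, 0], [0.142, -0.156, 0], [0.184, -0.202, 0], [0.226, -0.248, 0], [0.268, -0.295, 0], [0.31, -0.341, 0], [0.352, -0.387, 0], [0.394, -0.433, 0], [0.425, -0.467, 0], [0.43, -0.473, 0]]' --twist '[[0, 0, -5], [0, 0, -11], [0, 0, -17], [0, 0, -23], [0, 0, -29], [0, 0, -35], [0, 0, -41], [0, 0, -47], [0, 0, -53], [0, 0, -58], [0, 0, -63], [0, 0, -65.3]]'

```text
time_s: 1.85
eef_pos: [0.4536, 0.0521, 0.1875]
ee_rot: [-2.195, -2.247, -0.001]
wrist_force: [-0.3, 0.3, -0.0]
gripper_width: 0.799
finger_force: 0.0
```

```bash
python3 -c "
from h import *
plan([.5,.205,.187],1);plan([.5,.205,.03],1)"
```

```text
at [0.4536 0.0521 0.1875] t 1.85 dp [0.1517 0.05   0.0005] tw [ 0.01 -0.03  0.35] F [-0.3  0.3 -0. ]
at [0.4536 0.0521 0.1875] t 1.85 dp [0.1516 0.05   0.1575] tw [ 0.01 -0.03  0.35] F [-0.3  0.3 -0. ]
```

Request:
carry_out --fingers '[0.8, 0.8, 0.8, 0.8, 0.8, 0.8, 0.8, 0.8, 0.8, 0.8, 0.8]' --dp '[[0.03, 0.01, 0], [0.08, 0.028, 0], [0.13, 0.044, 0], [0.15, 0.05, 0], [0.152, 0.05, 0.02], [0.152, 0.05, 0.06], [0.152, 0.05, 0.1], [0.152, 0.05, 0.135], [0.152, 0.05, 0.15], [0.152, 0.05, 0.1545], [0.152, 0.05, 0.1545]]' --twist '[[0, 0, 0.35], [0, 0, 0.35], [0, 0, 0.35], [0, 0, 0.35], [0, 0, 0.35], [0, 0, 0.35], [0, 0, 0.35], [0, 0, 0.35], [0, 0, 0.35], [0, 0, 0.35], [0, 0, 0.35]]'

```text
time_s: 3.22
eef_pos: [0.5016, 0.2024, 0.0339]
ee_rot: [2.208, 2.233, 0.002]
wrist_force: [-0.1, -0.1, -0.2]
gripper_width: 0.796
finger_force: 0.0
```

Run:
```python
from h import *
plan([.505,.1,.033],1)
t=r.snapshot('top');s=r.snapshot('scene')
cv2.imwrite('pics/a.png',np.hstack([cv2.resize(x,None,fx=2.5,fy=2.5,interpolation=2) for x in(t['img'][150:310,130:290],s['img'][130:290,150:310])])[:,:,::-1])
```

```text
at [0.5016 0.2024 0.0339] t 3.225 dp [-0.1024  0.0022  0.0009] tw [ 0.09 -0.01 -0.35] F [-0.1 -0.1 -0.2]
```

View pics/a.png

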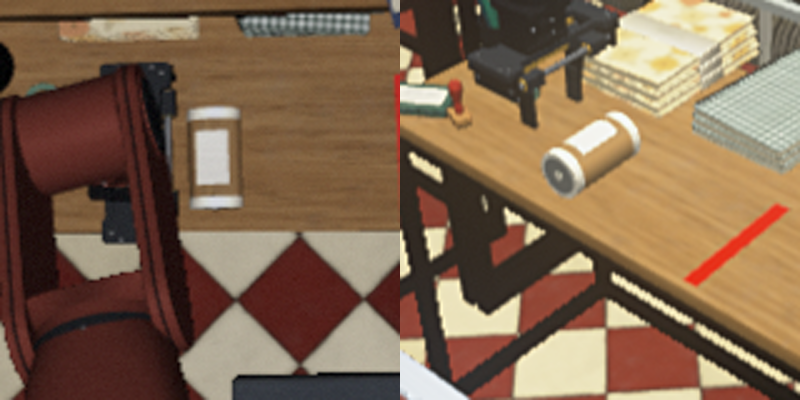

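The fingers straddle the tube's length from behind and sit clear of the bystanders. I start the push at about 50 mm/s.

Request:
carry_out --fingers '[0.8, 0.8, 0.8, 0.8, 0.8, 0.8, 0.8, 0.8, 0.8, 0.8, 0.8, 0.8]' --dp '[[-0.007, 0, 0], [-0.016, 0, 0], [-0.022, 0, 0], [-0.026, 0, 0], [-0.031, 0, 0], [-0.037, 0, 0], [-0.043, 0, 0], [-0.05, 0, 0], [-0.057, 0, 0], [-0.063, 0, 0], [-0.067, 0, 0], [-0.069, 0, 0]]' --twist '[[0, 0, 0], [0, 0, 0], [0, 0, 0], [0, 0, 0], [0, 0, 0], [0, 0, 0], [0, 0, 0], [0, 0, 0], [0, 0, 0], [0, 0, 0], [0, 0, 0], [0, 0, 0]]'

```text
time_s: 4.82
eef_pos: [0.5015, 0.1332, 0.0329]
ee_rot: [-2.209, -2.234, -0.0]
wrist_force: [0.3, -0.2, -0.2]
gripper_width: 0.802
finger_force: 0.0
```

Run:
```python
from h import *
plan([.505,-.05,.034],1)
t=r.snapshot('top');s=r.snapshot('scene')
cv2.imwrite('pics/b.png',np.hstack([cv2.resize(x,None,fx=2.5,fy=2.5,interpolation=2) for x in(t['img'][150:310,160:320],s['img'][130:290,180:340])])[:,:,::-1])
```

```text
at [0.5015 0.1332 0.0329] t 4.825 dp [-0.1833  0.0014 -0.0011] tw [ 0.   -0.   -0.35] F [ 0.3 -0.2 -0.2]
```

View pics/b.png

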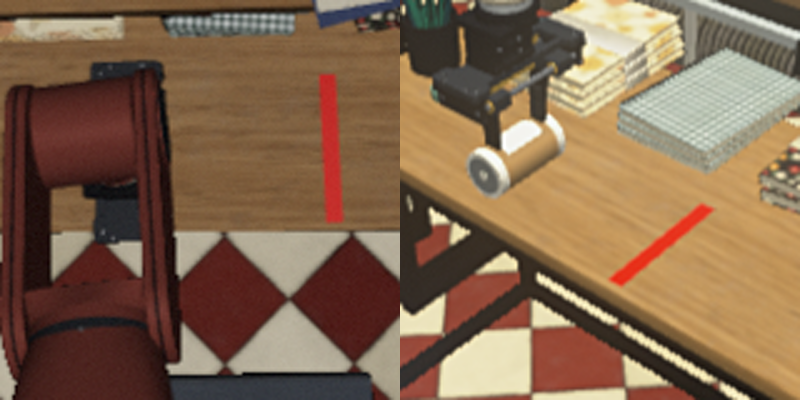

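The tube has not moved in the scene view: its centre is still at about (227,192), and the force is zero. I'll check the geometry by projection.

Run:
```python
from h import *
s=r.snapshot('scene');t=r.snapshot('top')
for p in([.5016,.135,.032],[.5015,.133,.033],[.4585,.133,.033],[.4416,.135,.032],[.5133,-.0912,0]):print(p,proj(s,p).round(1),proj(t,p).round(1))
i=s['img'];cv2.imwrite('pics/c.png',cv2.resize(i[150:230,180:280],None,fx=8,fy=7,interpolation=2)[:,:,::-1])
```

```text
[0.5016, 0.135, 0.032] [226.2 192.4] [216.1 213.1]
[0.5015, 0.133, 0.033] [226.6 192.4] [216.7 213.1]
[0.4585, 0.133, 0.033] [216.8 198.7] [216.9 227.7]
[0.4416, 0.135, 0.032] [212.4 201.2] [216.3 233.4]
[0.5133, -0.0912, 0] [284.8 227.7] [291.9 208.3]
```

View pics/c.png

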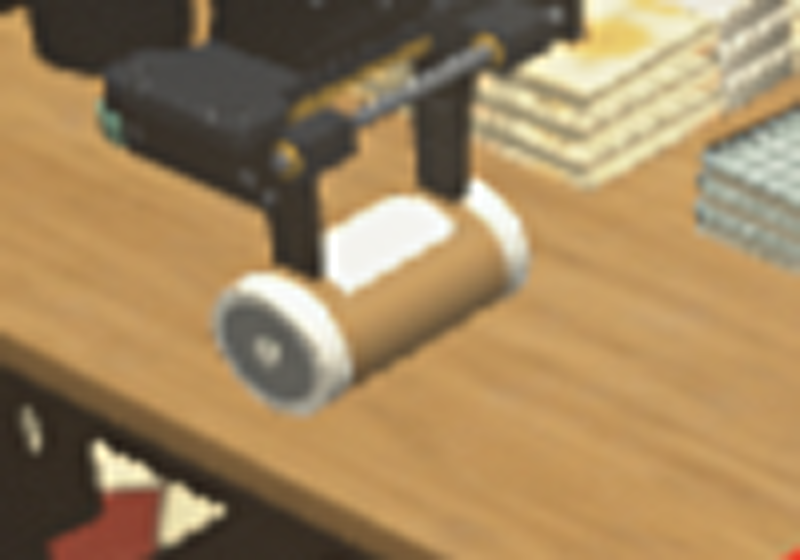

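Run:
```python
from h import *
s=r.snapshot('scene')
for y in(.2024,.1332):
  for z in(.034,.05,.065,.08):print(y,z,proj(s,[.4585,y,z]).round(1),proj(s,[.5445,y,z]).round(1))
w=r.snapshot('wrist');T=np.array(w['T_tool_cam']);print(T.round(3),w['fx'],w['cx'],w['cy'],w.keys())
cv2.imwrite('pics/w.png',w['img'][:,:,::-1])
```

```text
0.2024 0.034 [201.3 190.3] [220.6 178.6]
0.2024 0.05 [200.8 186.1] [220.3 174.4]
0.2024 0.065 [200.3 182.1] [219.9 170.5]
0.2024 0.08 [199.9 178.1] [219.6 166.6]
0.1332 0.034 [216.7 198.4] [236.  186.1]
0.1332 0.05 [216.3 194.2] [235.7 181.9]
0.1332 0.065 [215.9 190.1] [235.4 178. ]
0.1332 0.08 [215.5 186.1] [235.2 174. ]
[[ 0.001  0.97   0.241  0.065]
 [ 1.    -0.001 -0.001 -0.001]
 [-0.001  0.241 -0.97  -0.197]
 [ 0.     0.     0.     1.   ]] 311.84691487991665 257.9628314252623 190.68495111569865 dict_keys(['img', 'fx', 'fy', 'cx', 'cy', 'T_tool_cam'])
```

View pics/w.png

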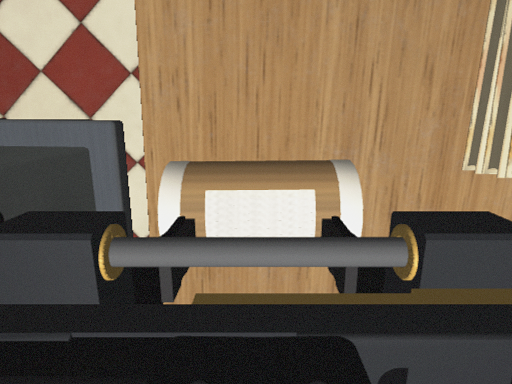

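The fingertips in the scene view, at (202,180) earlier and (217,189) now, imply a real tip height near 67 mm where the reading is 33 mm. The fingers therefore passed just over the tube; the wrist view agrees, showing it still underneath with its label up. I back off and lower by about 29 mm, which stays above the bench whichever reading is right.

Request:
carry_out --fingers '[0.8, 0.8, 0.8, 0.8, 0.8, 0.8, 0.8, 0.8]' --dp '[[0.015, 0, -0.002], [0.045, 0, -0.002], [0.068, 0, 0], [0.075, 0, 0], [0.075, 0, 0.01], [0.075, 0, 0.022], [0.075, 0, 0.029], [0.075, 0, 0.029]]' --twist '[[0, 0, 0], [0, 0, 0], [0, 0, 0], [0, 0, 0], [0, 0, 0], [0, 0, 0], [0, 0, 0], [0, 0, 0]]'

```text
time_s: 6.12
eef_pos: [0.4997, 0.2077, 0.0027]
ee_rot: [-2.209, -2.233, 0.003]
wrist_force: [0.8, -0.2, -0.1]
gripper_width: 0.799
finger_force: 0.0
```

Run:
```python
from h import *
plan([.5,.1,.004],1);print(r.tcp_to_grasp)
s=r.snapshot('scene');i=s['img']
for c in(196,198,200,202,204,216,218,220,222,224):
    d=np.where(i[150:205,c].max(1)<70)[0]+150;print(c,d.max() if len(d) else None)
for z in(.004,.02,.037,.05):print(z,proj(s,[.4585,.208,z]).round(1),proj(s,[.5445,.208,z]).round(1))
```

```text
at [0.4997 0.2077 0.0027] t 6.125 dp [-0.1077 -0.0009 -0.0013] tw [-0.12  0.03 -0.38] F [ 0.8 -0.2 -0.1]
-0.0187
196 178
198 184
200 187
202 188
204 172
216 172
218 176
220 177
222 151
224 150
0.004 [201.  197.3] [220.1 185.5]
0.02 [200.5 193.2] [219.7 181.5]
0.037 [200.  188.9] [219.4 177.2]
0.05 [199.6 185.5] [219.1 173.9]
```

Tip rows 188 and 177 match a real height of about 37 mm, so the reading is about 34 mm low. Contact will now be in the stated band, so I push.

Request:
carry_out --fingers '[0.8, 0.8, 0.8, 0.8, 0.8, 0.8, 0.8, 0.8, 0.8, 0.8, 0.8, 0.8]' --dp '[[-0.008, 0, 0.001], [-0.018, 0, 0.002], [-0.024, 0, 0.002], [-0.028, 0, 0.002], [-0.032, 0, 0.002], [-0.037, 0, 0.002], [-0.043, 0, 0.002], [-0.049, 0, 0.002], [-0.055, 0, 0.002], [-0.061, 0, 0.002], [-0.065, 0, 0.002], [-0.067, 0, 0.002]]' --twist '[[0, 0, 0], [0, 0, 0], [0, 0, 0], [0, 0, 0], [0, 0, 0], [0, 0, 0], [0, 0, 0], [0, 0, 0], [0, 0, 0], [0, 0, 0], [0, 0, 0], [0, 0, 0]]'

```text
time_s: 7.68
eef_pos: [0.5013, 0.1412, 0.0018]
ee_rot: [-2.209, -2.234, 0.0]
wrist_force: [0.2, 0.7, 0.6]
gripper_width: 0.799
finger_force: 0.0
```

Run:
```python
from h import *
plan([.5,-.05,.001],1)
s=r.snapshot('scene');i=s['img']
cv2.imwrite('pics/d.png',cv2.resize(i[140:250,180:320],None,fx=5,fy=5,interpolation=2)[:,:,::-1])
```

```text
at [0.5013 0.1412 0.0018] t 7.675 dp [-0.1912 -0.0035  0.0008] tw [-0.    0.   -0.35] F [0.2 0.7 0.6]
```

View pics/d.png

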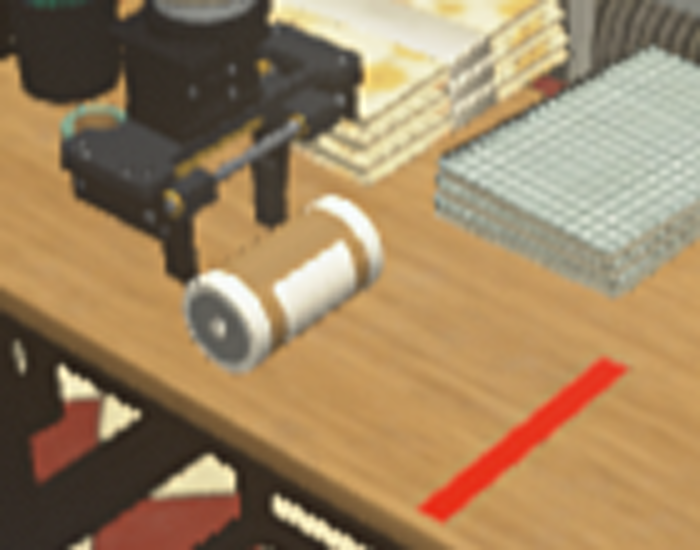

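The tube is rolling properly: its label now faces the tape, and the near cap centre is at about (223.6,205). I keep pushing.

Request:
carry_out --fingers '[0.8, 0.8, 0.8, 0.8, 0.8, 0.8, 0.8, 0.8, 0.8, 0.8, 0.8, 0.8]' --dp '[[-0.004, 0, 0], [-0.01, 0, 0], [-0.017, 0, 0], [-0.024, 0, 0], [-0.031, 0, 0], [-0.038, 0, 0], [-0.045, 0, 0], [-0.052, 0, 0], [-0.059, 0, 0], [-0.065, 0, 0], [-0.069, 0, 0], [-0.07, 0, 0]]' --twist '[[0, 0, 0], [0, 0, 0], [0, 0, 0], [0, 0, 0], [0, 0, 0], [0, 0, 0], [0, 0, 0], [0, 0, 0], [0, 0, 0], [0, 0, 0], [0, 0, 0], [0, 0, 0]]'

```text
time_s: 9.22
eef_pos: [0.5022, 0.0712, 0.0018]
ee_rot: [-2.209, -2.234, 0.0]
wrist_force: [0.6, 0.2, 0.2]
gripper_width: 0.796
finger_force: 0.0
```

Request:
carry_out --fingers '[0.8, 0.8, 0.8, 0.8, 0.8, 0.8, 0.8, 0.8, 0.8, 0.8, 0.8, 0.8]' --dp '[[-0.004, 0, 0], [-0.01, 0, 0], [-0.017, 0, 0], [-0.024, 0, 0], [-0.031, 0, 0], [-0.038, 0, 0], [-0.045, 0, 0], [-0.052, 0, 0], [-0.059, 0, 0], [-0.065, 0, 0], [-0.069, 0, 0], [-0.07, 0, 0]]' --twist '[[0, 0, 0], [0, 0, 0], [0, 0, 0], [0, 0, 0], [0, 0, 0], [0, 0, 0], [0, 0, 0], [0, 0, 0], [0, 0, 0], [0, 0, 0], [0, 0, 0], [0, 0, 0]]'

```text
time_s: 10.72
eef_pos: [0.503, 0.0012, 0.0018]
ee_rot: [-2.209, -2.234, -0.0]
wrist_force: [0.1, -0.8, 0.1]
gripper_width: 0.797
finger_force: 0.0
```

```bash
cat >> h.py <<'E'
def tubes(s):
    "near/far cap from the white in the scene view; mid-tube position at axis height"
    i=s['img'].astype(int);m=(i.min(2)>170)&(i.max(2)-i.min(2)<30);b=np.zeros(m.shape,bool);b[165:262,195:330]=1
    n,l,st,c=cv2.connectedComponentsWithStats((m&b).astype(np.uint8))
    for k in range(1,n):
        if st[k,4]>15:print('white',st[k],c[k].round(1),ray(s,c[k],.032)[:2].round(3))
    g=(abs(i[:,:,0]-i[:,:,2])<25)&(i.max(2)<140)&(i.min(2)>70)&b
    n,l,st,c=cv2.connectedComponentsWithStats(g.astype(np.uint8))
    for k in range(1,n):
        if st[k,4]>30:print('grey',st[k],c[k].round(1),ray(s,c[k],.032)[:2].round(3))
E
python3 - <<'E'
from h import *
plan([.5,-.05,.001],1)
s=r.snapshot('scene');tubes(s);cv2.imwrite('pics/e.png',s['img'][:,:,::-1])
E
```

```text
at [0.503  0.0012 0.0018] t 10.725 dp [-0.0512 -0.0036  0.0008] tw [-0.   -0.   -0.36] F [ 0.1 -0.8  0.1]
white [284 165  46  25 724] [305.5 174.3] [0.741 0.005]
white [278 196  14  13  51] [286.2 200.5] [ 0.587 -0.037]
white [262 200  17  11  72] [269.8 204.5] [ 0.54  -0.012]
white [255 212  15  15  74] [263.5 217.7] [ 0.479 -0.039]
grey [268 165  21  10  78] [277.5 168.2] [0.712 0.1  ]
grey [273 173  12   6  36] [278.  175.6] [0.678 0.07 ]
grey [228 181  24  13 176] [240.7 187. ] [0.552 0.12 ]
grey [259 180  20  13  57] [268.9 185.2] [0.617 0.057]
grey [253 216  13  15 131] [258.8 223.3] [ 0.451 -0.046]
```

Request:
carry_out --fingers '[0.8, 0.8, 0.8, 0.8, 0.8, 0.8, 0.8, 0.8, 0.8, 0.8, 0.8, 0.8]' --dp '[[-0.003, 0, 0], [-0.007, 0, 0], [-0.012, 0, 0], [-0.017, 0, 0], [-0.022, 0, 0], [-0.027, 0, 0], [-0.032, 0, 0], [-0.037, 0, 0], [-0.041, 0, 0], [-0.044, 0, 0], [-0.045, 0, 0], [-0.045, 0, 0]]' --twist '[[0, 0, 0], [0, 0, 0], [0, 0, 0], [0, 0, 0], [0, 0, 0], [0, 0, 0], [0, 0, 0], [0, 0, 0], [0, 0, 0], [0, 0, 0], [0, 0, 0], [0, 0, 0]]'

```text
time_s: 12.28
eef_pos: [0.5035, -0.0435, 0.0018]
ee_rot: [-2.209, -2.234, -0.0]
wrist_force: [-0.9, 0.3, -0.4]
gripper_width: 0.799
finger_force: 0.0
```

Request:
carry_out --fingers '[0.8, 0.8, 0.8, 0.8, 0.8, 0.8, 0.8, 0.8]' --dp '[[0.01, 0, 0], [0.03, 0, 0], [0.045, 0, 0], [0.06, 0, -0.02], [0.1, 0, -0.05], [0.15, 0, -0.07], [0.2, 0, -0.08], [0.2, 0, -0.08]]' --twist '[[0, 0, 0], [0, 0, 0], [0, 0, 0], [0, 0, 0], [0, 0, 0], [0, 0, 0], [0, 0, 0], [0, 0, 0]]'

```text
time_s: 13.28
eef_pos: [0.5015, 0.1602, 0.0831]
ee_rot: [2.202, 2.239, 0.004]
wrist_force: [0.3, -0.2, -0.2]
gripper_width: 0.801
finger_force: 0.0
```

Run:
```python
from h import *
plan([.5,-.05,.001],1)
s=r.snapshot('scene');tubes(s);t=r.snapshot('top')
for x in (.4416,.5616): print(proj(s,[x,-.0912,.032]))
cv2.imwrite('pics/f.png',np.hstack([cv2.resize(x,None,fx=3.2,fy=3.2,interpolation=2) for x in(t['img'][150:275,230:355],s['img'][150:275,215:340])])[:,:,::-1])
```

```text
at [0.5015 0.1602 0.0831] t 13.275 dp [-0.2102 -0.0052  0.0819] tw [ 0.14 -0.06 -0.05] F [ 0.3 -0.2 -0.2]
white [270 165  60  25 899] [300.8 173.9] [0.733 0.018]
white [290 201  14  14  55] [297.8 205.9] [ 0.587 -0.082]
white [279 206  19  20 206] [288.5 215.5] [ 0.533 -0.089]
white [267 218  15  15  75] [275.  223.5] [ 0.48  -0.082]
grey [264 222  14  15 145] [270.3 229.2] [ 0.452 -0.088]
[268.75190401 231.4626173 ]
[295.09018228 211.23583675]
```

View pics/f.png

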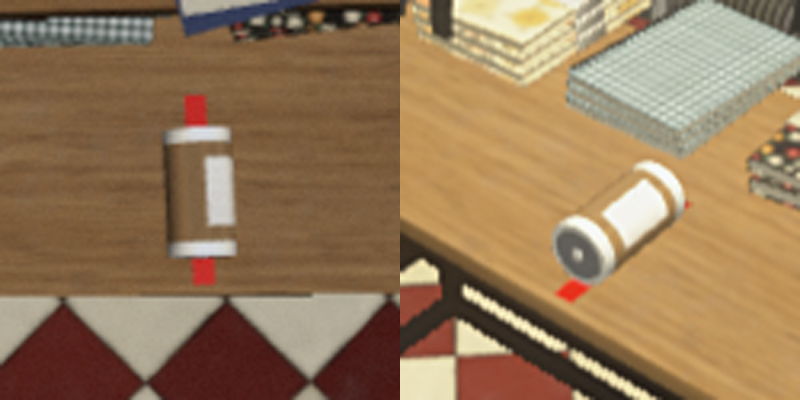

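The tube lies centred on the strip. In the top crop the cap mids are at columns 198 and 202 and the strip at 196 and 204. The label shows a little more than one full turn, so it was underneath on the way.

```bash
python3 -c "
from bench import r
print(r.hand_in())"
```

```text
the job is handed in; nothing more can be done
None
```

I rolled the tube a little over one full turn onto the red tape strip; it lies along the strip within a few millimetres of its middle line, nothing else was touched, and the job is handed in (no verdict was returned).

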